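# Set the food stop on the cutting board

## Robot

A 6-joint arm with a two-finger parallel gripper is mounted at the origin on the work surface. World frame = base frame: x ahead of the robot, y to its left, z up, the work surface at z = 0. Lengths are in m, angles in rad, forces in N, time in s.
With the tool pointing down it reaches from about 0.4 to 0.825 m from the base axis. Payload 7 kg.
Tool frame: the origin (TCP) lies at the very end of the fingers, on their centre line; the grasp point (between the pads) lies 19 mm behind it; x points along the fingers, y is the direction in which the jaws open and shut, and the axes are right-handed (so a half turn about x gives the same grasp; the last joint's range is limited). The gripper opens to 88 mm and grips with 3 to 60 N. Pads are 19 mm wide; open, the fingers measure 130 mm over their backs; the gripper's body (78 mm by 193 mm) begins 47 mm behind the grasp point.
Start: joints at [1.61, 0.359, 0.012, 0, -1.224, -0.288], TCP at [0.166, 0.654, 0.227] pointing down, gripper open.
Joint ranges: [-3.07, 3.07], [-1.43, 2.12], [-1.02, 1.25], [-3.03, 1.67], [-3.05, -0], [-3.03, 3.03]. Speed limits (rad/s): [2.39, 2.39, 3.01, 3.14, 3.14, 3.14].

## Interface

Orientations are given as [roll, pitch, yaw] about the fixed x, y, z axes, in that order (R = Rz(yaw) Ry(pitch) Rx(roll)).
In Python, from station import arm gives the robot as it stands.
- The arm moves only by the shell command python3 -m inch 'ROWS' [OPENING] [FORCE]. ROWS is text: rows parted by semicolons, each of 6 numbers parted by spaces: the shift along the world's x, y, z in units of 30 mm (1.0 is 30 mm), then the turn, a rotation vector about the world's x, y, z in units of 5 degrees (1.0 is 5 degrees). In form: dx dy dz wx wy wz; .... A call has 1 to 12 rows; each row shifts and turns the commanded pose from where the row before left it; what a row does not reach is not made up. A row lasts 1/8 s, in which the tool goes at most 62.5 mm and 10.7 degrees, less where a joint would pass 70% of its speed; a pose out of reach is approached as far as the arm can. A call is refused whole if a number of a shift passes 1 or a number of a turn 1, either way. A call with a gripper value outside its range is refused whole. OPENING is the opening, from 0 (shut) to 1 (fully open), set as the call begins (- or left out, the last holds). The fingers move at their own pace and stop on an object; FORCE is the grip in N (left out, the last holds). Time passes only in rows, so rows that do not move let the fingers close. It gives the time, the measured TCP pose, the force and the opening at its end, in the units of the state.
- arm.get_state(): the state, without advancing time (a new reading comes with each control period).
- arm.grab_frame(name): name is "scene" or "top"; returns a dict with "frame" (400x640x3 uint8, red, green, blue), "range_z" (400x640 float32, m along the optical axis (not along the pixel's ray), 0 where there is no reading), "mtx" (3x3 intrinsics, pixels), "pose" (4x4, takes a point from camera to world coordinates). Camera axes: x right, y up, looking along -z (the intrinsics and any distortion apply to the point x, -y, -z); pixel columns grow to the right and rows downward; lengths in m; the calibration is good to about 2 mm. A picture is of the moment at which its call begins.
- arm.job_done(): hands the job in, once; it reports no verdict.
Trained networks look in a picture, given as the dict that the camera call returned (one of the last four; its "shot" number tells which), for a name from the list of things; names that differ only in an ending like _2 or _b are one class to them, and where a whole thing is asked for, a point or a joint stands for the part that bears it (a point fixed in the world has none). Each returns a list of dicts, best first, with "confidence" (0 to 1); they miss things now and then, are a little off and sometimes report something else, mostly with a low value. They report only what shows in the picture. A call takes as long as a camera call.
- arm.search_frame(picture, target): "extent" ([centre column, centre row, width, height] as shares, 0 to 1, of the picture: columns of its width, rows of its height, round what is visible of it).
- arm.masks_of(picture, target): "mask" (400x640 bool, what is visible of it) and "extent" ([centre column, centre row, width, height] as shares, 0 to 1, of the picture: columns of its width, rows of its height, round what is visible of it).
- arm.place_of(picture, target): "position" ([column, row] as shares, 0 to 1, of the picture: columns of its width, rows of its height: a listed point, or the origin of a listed thing).
The state is a dict: "t": time; "q": joint angles; "qd": joint speeds; "joint_efforts": joint torques, N m; "eef_pos": TCP position; "ee_rot": TCP orientation; "force": force on the tool from outside, world axes, zero at the start; "moment": the same for the moment, N m; "width": finger opening in m.
Only numpy, scipy, OpenCV 4.12 (cv2) and the standard library are available. Lean on these libraries where they do the work, as an engineer would, in place of code of your own. Each camera call takes 0.05 s, during which the arm holds its last target. There are 200 camera calls.

## Task

Set the cutting board's sliding food stop: with the fingertips or the outside of the fingers, push its upright plate along the rail towards the robot's left until its spring pin drops into the middle one of the rail's three notches, and leave it there with the robot clear. Only push the plate: do not pinch the stop from both sides and do not touch the black knob on its top. Leave the jug, the pepper mill and the trivet as they are.

Things in the scene. Friction and masses are not known exactly. Their poses are not given: they have to be found in the camera images.
- cutting_board: Fixed bamboo board 280 (x) x 400 (y) x 20 mm, origin under its centre; its y points to the robot's left within 0.3 rad. A notched rail, 360 mm long, runs along its y at board x = +100 mm, top 36 mm above the counter; three 18 mm wide notches cross it at board y = -65, 0, +65 mm. End blocks at y = +-174 mm, 46 mm above the counter.
- middle_notch (a point): Centre of the mouth of the middle notch, the target: board x = +100, y = 0, 36 mm above the counter. Axes as the board's.
- push_spot (a point): Centre of the stop's upright steel plate, on its right-hand face (facing board -y), the face to push; 45 mm above the counter. The plate is 12 mm thick (board y), 110 mm wide (board x), 23 to 67 mm above the counter, on the robot's side of the rail. The pin's axis is at +75 mm (board x), +6 mm (board y) from here. Axes as the board's.
- food_stop (a joint): Position of the stop along the rail, m, 0 to 0.26, growing to board +y (robot's left). 0.065, 0.130, 0.195: pin at the right, middle, left notch. Starts between 0 and 0.085 (before, in or past the right notch). Sliding takes about 1.5 N, leaving a notch about 7 N; on entering a notch the resistance dips and the stop is drawn in over the last few mm.
- stop_pin (a joint): Drop of the stop's spring-loaded pin and knob, m, growing downwards: 0 while the pin's 24 mm ball rides on the strip, about 0.004 when it sits in a notch (centred), negative if the knob is pulled up.
- knob: Black knob, 24 mm across and 14 mm tall, on the pin on top of the stop; its origin lies 70 mm below its underside, on the pin's axis. Its top is 84 mm above the counter with the pin riding on the strip, and about 4 mm lower with the pin in a notch. Not to be touched.
- stop_right_side: Right half (board -y side) of the stop: half of the upright plate and half of the 46 mm long (board y), 40 mm wide (board x) block that rides on the rail, whose top is 61 mm above the counter. Origin on the pin's axis, at the counter's height.
- stop_left_side: Left half (board +y side) of the stop, mirror image of the right half, same origin. The robot touching both halves' sides at once counts as pinching.
- jug: Glass measuring jug, 110 mm across the rim, 125 mm tall, handle at its +y reaching 91 mm from its axis; origin at the centre of its underside. Stands left or right of the board. Leave alone.
- pepper_mill: Orange pepper mill, 58 mm across, 172 mm tall; origin at the centre of its underside. Stands on the other side of the board from the jug. Leave alone.
- trivet: Round dark silicone trivet, 160 mm across, 9 mm thick, lying on the counter at the robot's right; origin at the centre of its underside. Leave alone.

How it is judged:
By the outcome, as a careful person would: the job done as asked, in the order asked, and still so for the second after the job is handed in, with the robot touching nothing.
It also fails if it takes over 45 s, if anything falls off the work surface, if the arm or the gripper's body presses on something with over 40 N, if the wrist force passes 120 N, or if a joint passes its speed limit or range.

## Working session

There is one attempt and no reset: what is moved stays moved. The work goes in short steps, Python scripts to look and compute and a shell command to move; the robot and the scene stay as the last step left them, time stands still between calls to the robot, and variables do not carry over. Pictures are saved under pics/ and viewed, about 8 in all and at most 12, crops included, and the job is handed in when it is done.

```bash
mkdir -p pics; cat > h.py <<'E'
from station import arm
import numpy as np, cv2
def world(p,c,r,z=None):
    K=p["mtx"];T=np.array(p["pose"])
    d=np.array([(c-K[0][2])/K[0][0],-(r-K[1][2])/K[1][1],-1.0])
    if z is None:
        D=p["range_z"][int(round(r)),int(round(c))]; return T[:3,:3]@(d*D)+T[:3,3]
    w=T[:3,:3]@d; return T[:3,3]+w*(z-T[2,3])/w[2]
def spot(p,n,z):
    for o in arm.place_of(p,n)[:2]:
        c,r=o["position"][0]*640,o["position"][1]*400
        print(n,round(o["confidence"],2),int(c),int(r),world(p,c,r,z).round(4))
def save(p,f): cv2.imwrite("pics/"+f,p["frame"][:,:,::-1])
E
python3 - <<'E'
from h import *
for n in("top","scene"):
    p=arm.grab_frame(n); save(p,n+"1.png"); print(n,np.array(p["pose"]).round(2).tolist())
    for t,z in(("cutting_board",0),("middle_notch",.036),("push_spot",.045),("knob",0.012),("stop_right_side",0),("jug",0),("pepper_mill",0),("trivet",0)): spot(p,t,z)
s=arm.get_state();print(s)
E
```

```text
top [[-0.04, 0.98, -0.21, 0.16], [-1.0, -0.04, 0.0, -0.0], [-0.0, 0.21, 0.98, 1.58], [0.0, 0.0, 0.0, 1.0]]
cutting_board 0.94 321 188 [ 0.5322 -0.039   0.    ]
middle_notch 0.65 313 157 [ 0.633  -0.0146  0.036 ]
push_spot 0.56 361 166 [ 0.5909 -0.1741  0.045 ]
knob 0.58 351 150 [ 0.6587 -0.1482  0.012 ]
stop_right_side 0.62 440 189 [ 0.5121 -0.4435  0.    ]
jug 0.57 441 189 [ 0.5108 -0.4445 -0.    ]
pepper_mill 0.67 173 192 [0.5386 0.4628 0.    ]
trivet 0.77 423 252 [ 0.3019 -0.3667  0.    ]
scene [[0.85, -0.41, 0.34, 0.86], [0.53, 0.65, -0.53, -0.58], [-0.0, 0.63, 0.77, 0.9], [0.0, 0.0, 0.0, 1.0]]
cutting_board 0.84 322 231 [ 0.5295 -0.0585  0.    ]
middle_notch 0.55 359 231 [ 0.6269 -0.0241  0.036 ]
push_spot 0.73 318 261 [ 0.5871 -0.1685  0.045 ]
knob 0.59 345 280 [ 0.665  -0.1612  0.012 ]
stop_right_side 0.76 347 280 [ 0.6662 -0.1518  0.    ]
stop_right_side 0.57 318 261 [ 0.5712 -0.1465  0.    ]
jug 0.91 232 350 [ 0.5299 -0.4475  0.    ]
pepper_mill 0.6 406 131 [0.5521 0.4648 0.    ]
trivet 0.56 182 284 [ 0.3112 -0.3897  0.    ]
{'t': 0.9, 'q': array([ 1.61010507e+00,  3.58547401e-01,  1.19113676e-02, -2.43258152e-05,
       -1.22408841e+00, -2.88078645e-01]), 'qd': array([-7.81324962e-04,  4.22676256e-05, -9.52159253e-04, -1.67690916e-03,
        1.69185579e-05, -3.20788114e-04]), 'joint_efforts': array([ 1.09645476e-03, -5.82359111e+01,  2.93294209e+01,  7.00243726e+00,
        1.23870786e-02, -1.79816908e-05]), 'eef_pos': array([0.16621065, 0.65419838, 0.22659585]), 'ee_rot': array([-0.97457629,  1.57072089,  1.9182382 ]), 'force': array([-0.45251151,  0.13468344, -0.25706698]), 'moment': array([ 0.04418997,  0.05101237, -0.04018959]), 'width': 0.08812757723339336}
```

View pics/top1.png

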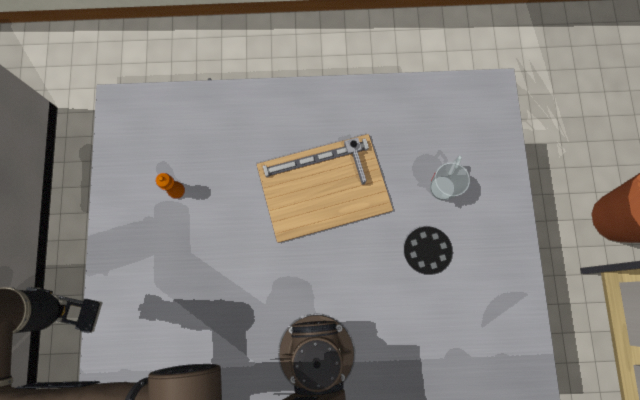

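View pics/scene1.png

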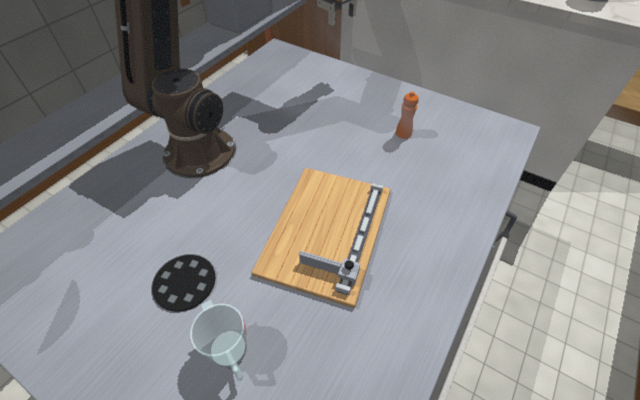

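The top view shows the board's corners at about (257,162), (370,135), (393,211) and (278,241), so it is yawed by about +0.23. The stop's knob is at (353,144), near the rail's right end, and its plate runs to (364,183). The jug is at the right (450,180) and the mill at the left (170,187).

```bash
cat >> h.py <<'E'
def board(p):
    m=arm.masks_of(p,"cutting_board")[0]["mask"].astype(np.uint8)
    h=cv2.convexHull(cv2.findNonZero(m)).reshape(-1,2)
    w=np.array([world(p,c,r,.02)[:2] for c,r in h])
    (c,s,a)=cv2.minAreaRect((w*1000).astype(np.float32))
    return np.array(c)/1000,s,a
def cloud(p,n):
    m=arm.masks_of(p,n)[0]
    v,u=np.nonzero(m["mask"]&(p["range_z"]>0))
    return m["confidence"],np.array([world(p,a,b) for a,b in zip(u,v)])
E
python3 - <<'E'
from h import *
for n in("top","scene"):
    p=arm.grab_frame(n); print(n,board(p)); 
    for t in("knob","push_spot"):
        c,w=cloud(p,t); print(t,c,len(w),w.min(0).round(3),w.max(0).round(3),np.median(w,0).round(4))
        if t=="knob":
            k=w[w[:,2]>w[:,2].max()-.006]; print("top",len(k),k.mean(0))
        else:
            k=w[(w[:,2]>.055)]; print("rect",cv2.minAreaRect((k[:,:2]*1000).astype(np.float32)))
    f=p["frame"]
    a,b=((260,110),(420,250)) if n=="top" else ((230,150),(410,320))
    cv2.imwrite("pics/c_"+n+".png",cv2.resize(f[a[1]:b[1],a[0]:b[0],::-1],None,fx=4,fy=4,interpolation=2)[:600])
E
```

```text
top (array([ 0.53287482, -0.04487251]), (286.63873291015625, 403.7472839355469), 13.30388355255127)
knob 0.55 18 [ 0.653 -0.154  0.078] [ 0.665 -0.141  0.089] [ 0.6582 -0.1473  0.0848]
top 11 [ 0.6590863  -0.14832118  0.0863572 ]
push_spot 0.68 353 [ 0.534 -0.179  0.018] [ 0.687 -0.123  0.089] [ 0.64   -0.1569  0.0638]
rect ((609.0789184570312, -158.4690704345703), (153.9142608642578, 46.24934768676758), 10.876736640930176)
scene (array([ 0.53622894, -0.05300462]), (284.6164855957031, 408.4399108886719), 13.56767463684082)Traceback (most recent call last):
  File "<stdin>", line 5, in <module>
  File "h.py", line 21, in cloud
    m=arm.masks_of(p,n)[0]
      ~~~~~~~~~~~~~~~~~^^^
IndexError: list index out of range
```

```bash
python3 - <<'E'
from h import *
from scipy.spatial.transform import Rotation as R
M=R.from_euler("xyz",arm.get_state()["ee_rot"]).as_matrix(); print(M.round(3))
j=M[:,1]; a=np.degrees(np.arctan2(j[1],j[0])); print("jaw deg",a,"want",90+13.3)
E
```

```text
[[-0.    -0.246 -0.969]
 [-0.    -0.969  0.246]
 [-1.     0.     0.   ]]
jaw deg -104.25361280239021 want 103.3
```

View pics/c_top.png

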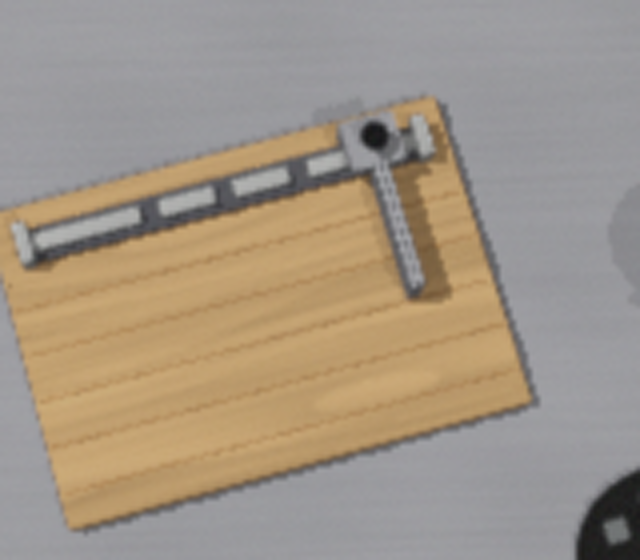

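The close crop shows the plate running from crop (380,160) to (418,290), all three notches clear, and the stop short of the right notch with the pin at board y of about -0.128. I'll now move with the gripper shut and the jaws turned to lie along the rail.

```bash
python3 -m inch '0.5 -1 0 0 0 0.5;0.7 -1 0 0 0 0.5;0.7 -1 0 0 0 0.5;0.7 -1 0 0 0 0.5;0.7 -1 0 0 0 0.5;0.7 -1 0 0 0 0.5;0.7 -1 0 0 0 0.5;0.7 -1 0 0 0 0.5;0.7 -1 0 0 0 0.5;0.7 -1 0 0 0 0.5;0.7 -1 0 0 0 0.5;0.7 -1 0 0 0 0' 0 20
python3 -m inch '0.4 -1 0 0 0 0;0.4 -1 0 0 0 0;0.4 -1 0 0 0 0;0.4 -1 0 0 0 0;0.4 -1 0 0 0 0;0.4 -1 0 0 0 0;0.4 -1 0 0 0 0;0.4 -1 0 0 0 0;0.4 -1 0 0 0 0;0.4 -1 0 0 0 0;0.4 -1 0 0 0 0;0 0 0 0 0 0'
```

```text
t: 2.75
eef_pos: [0.4128, 0.2932, 0.2269]
ee_rot: [-2.466, 1.57, 0.908]
force: [-0.0, 1.0, 0.6]
width: 0.0007
t: 4.25
eef_pos: [0.5446, -0.0375, 0.2263]
ee_rot: [0.583, 1.57, -2.33]
force: [0.1, 1.0, 0.5]
width: 0.0004
```

```bash
python3 -m inch '0.3 -1 0 0 0 0;0.3 -1 0 0 0 0;0.3 -1 0 0 0 0;0.3 -1 0 0 0 0;0.3 -1 0 0 0 0;0.25 -0.8 0 0 0 0;0 0 -1 0 0 0;0 0 -1 0 0 0;0 0 -1 0 0 0;0 0 0 0 0 0'
python3 - <<'E'
from h import *
from scipy.spatial.transform import Rotation as R
s=arm.get_state(); M=R.from_euler("xyz",s["ee_rot"]).as_matrix(); print(s["q"].round(2),np.degrees(np.arctan2(M[1,1],M[0,1])))
ims=[]
for n in("top","scene"):
    p=arm.grab_frame(n); f=p["frame"]
    a=(270,90) if n=="top" else (220,150)
    ims.append(cv2.resize(f[a[1]:a[1]+160,a[0]:a[0]+130,::-1],None,fx=3,fy=3))
    spot(p,"push_spot",.045)
cv2.imwrite("pics/pre.png",np.hstack(ims))
E
```

```text
t: 5.5
eef_pos: [0.5951, -0.2091, 0.1344]
ee_rot: [-0.367, 1.566, 3.006]
force: [-0.8, -0.1, 0.4]
width: 0.0004
[-0.03  0.36 -0.21 -0.   -1.01  1.83] -76.74734737158109
push_spot 0.54 363 164 [ 0.596  -0.1832  0.045 ]
push_spot 0.82 322 266 [ 0.6026 -0.1757  0.045 ]
```

View pics/pre.png

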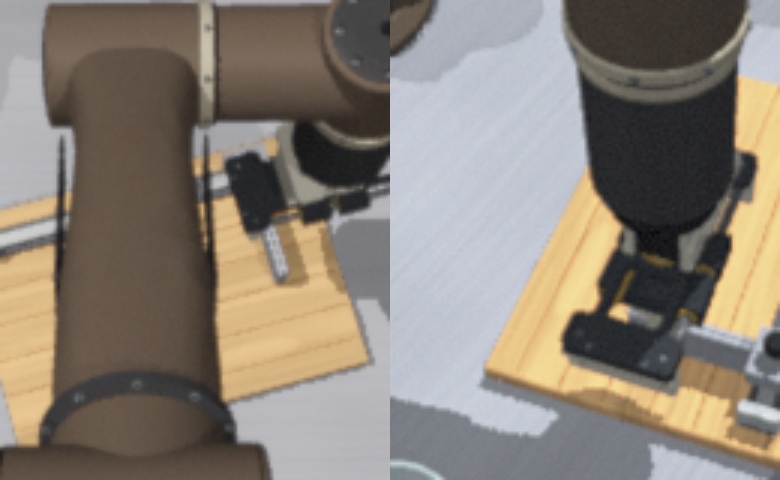

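The scene half shows a black bar at crop (570-680, 335-370), parallel to the plate, which doesn't look like the narrow finger tips. I'll check its shape from depth before lowering.

```bash
python3 - <<'E'
from h import *
p=arm.grab_frame("scene")
t=np.array(arm.get_state()["eef_pos"]); a=np.radians(13.3); B=np.array([[np.cos(a),np.sin(a)],[-np.sin(a),np.cos(a)]])
W=[]
for r in range(130,300):
    for c in range(200,390):
        if p["range_z"][r,c]>0:
            w=world(p,c,r); W.append([*(B@(w[:2]-t[:2])),w[2]-t[2],*p["frame"][r,c]])
W=np.array(W)*[1000,1000,1000,1,1,1]
W=W[(abs(W[:,0])<120)&(abs(W[:,1])<130)&(W[:,2]>-20)]
for z in range(-20,200,15):
    k=W[(W[:,2]>=z)&(W[:,2]<z+15)]
    if len(k): print(z,len(k),"x",k[:,0].min().round(),k[:,0].max().round(),"y",k[:,1].min().round(),k[:,1].max().round(),np.median(k,0).round())
cv2.imwrite("pics/z.png",cv2.resize(p["frame"][200:300,240:370,::-1],None,fx=6,fy=6,interpolation=2))
E
```

```text
10 13 x -12.0 11.0 y -18.0 -11.0 [ -4. -17.  20.  98. 100.  94.]
25 7 x -10.0 11.0 y -20.0 -17.0 [ -3. -18.  29. 116. 116. 108.]
55 71 x -39.0 39.0 y -91.0 81.0 [  0. -88.  67. 130. 125. 113.]
70 294 x -39.0 39.0 y -90.0 87.0 [ 27. -35.  80.  91.  82.  68.]
85 511 x -39.0 39.0 y -98.0 94.0 [ 14. -23.  89.  47.  49.  47.]
100 1017 x -39.0 39.0 y -98.0 96.0 [  4. -73. 108.  42.  44.  47.]
115 107 x -25.0 26.0 y -19.0 5.0 [  5. -14. 122.  41.  42.  40.]
130 50 x -21.0 26.0 y -19.0 -2.0 [ 19. -15. 133. 111. 111. 102.]
145 27 x -38.0 39.0 y -18.0 42.0 [ 37. -15. 156. 117. 114. 105.]
160 164 x -26.0 39.0 y -38.0 48.0 [ 22. -29. 170.  31.  32.  33.]
175 13 x -14.0 33.0 y -39.0 -17.0 [ 13. -33. 175.  26.  22.  29.]
190 185 x -39.0 45.0 y -48.0 8.0 [ 17. -40. 199.  39.  40.  42.]
```

View pics/z.png

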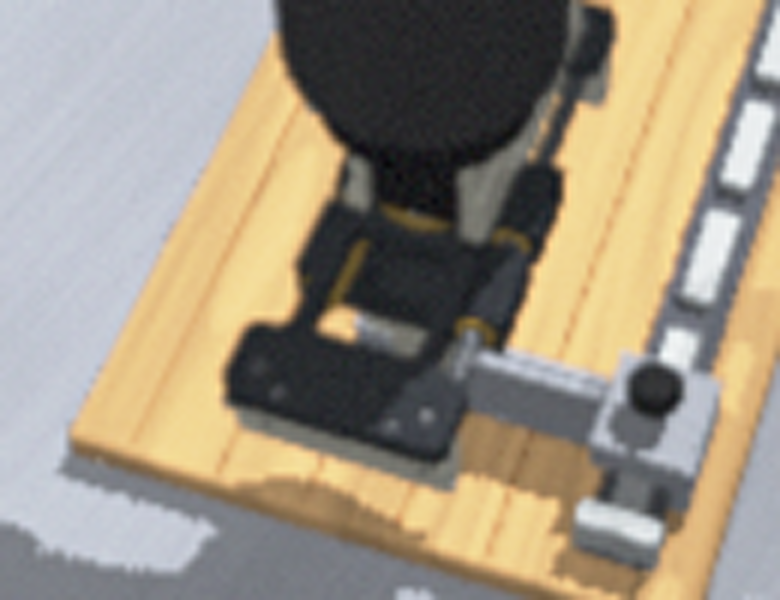

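The bar is just the gripper body's end, 66 mm above the tips and ±39 mm wide, so it clears both the plate and the knob. The finger backs are 18-20 mm off the axis. Next I'll lower and start pushing along (-0.23, 0.973).

```bash
python3 -m inch '0 0 -1 0 0 0;0 0 -1 0 0 0;0 0 -1 0 0 0;0 0 -0.1 0 0 0;0 0 0 0 0 0'
python3 -m inch '-0.058 0.243 0 0 0 0;-0.058 0.243 0 0 0 0;-0.058 0.243 0 0 0 0;0 0 0 0 0 0'
python3 - <<'E'
from h import *
p=arm.grab_frame("scene"); spot(p,"knob",.014)
c,w=cloud(p,"knob"); print(len(w),w.max(0),w.mean(0))
E
```

```text
t: 6.38
eef_pos: [0.5976, -0.21, 0.0449]
ee_rot: [2.613, 1.569, -0.297]
force: [1.4, 0.3, -0.5]
width: 0.0003
t: 6.88
eef_pos: [0.5916, -0.1872, 0.044]
ee_rot: [2.985, 1.57, 0.076]
force: [-1.1, 0.3, 0.2]
width: 0.0002
knob 0.61 347 276 [ 0.6616 -0.1499  0.014 ]
knob 0.53 346 276 [ 0.6616 -0.1515  0.014 ]
63 [ 0.67180924 -0.13785371  0.0861078 ] [ 0.66202106 -0.14969815  0.08173511]
```

```bash
python3 -m inch '-0.058 0.243 0 0 0 0;-0.058 0.243 0 0 0 0;-0.058 0.243 0 0 0 0;0 0 0 0 0 0'
python3 -m inch '-0.058 0.243 0 0 0 0;-0.058 0.243 0 0 0 0;-0.058 0.243 0 0 0 0;0 0 0 0 0 0'
python3 - <<'E'
from h import *
p=arm.grab_frame("scene"); spot(p,"knob",.014)
c,w=cloud(p,"knob"); print(len(w),w.max(0),w.mean(0))
s=arm.get_state()["eef_pos"];print("s",-.23*s[0]+.973*s[1])
E
```

```text
t: 7.52
eef_pos: [0.586, -0.1654, 0.0435]
ee_rot: [-0.961, 1.57, 2.412]
force: [-0.2, -0.5, 0.0]
width: 0.0005
t: 8.02
eef_pos: [0.5808, -0.1435, 0.0435]
ee_rot: [-1.186, 1.57, 2.187]
force: [0.4, -1.1, -0.4]
width: 0.0006
knob 0.49 350 267 [ 0.6566 -0.1223  0.014 ]
knob 0.18 324 232 [ 0.5414 -0.0663  0.014 ]
58 [ 0.66227442 -0.09256065  0.08588033] [ 0.65251562 -0.10525132  0.08178108]
s -0.2737011710316466
```

```bash
python3 -m inch '-0.039 0.162 0 0 0 0;-0.039 0.162 0 0 0 0;-0.023 0.097 0 0 0 0;0 0 0 0 0 0'
for i in 1; do python3 -m inch '-0.023 0.097 0 0 0 0;0 0 0 0 0 0'; done
python3 -m inch '-0.023 0.097 0 0 0 0;0 0 0 0 0 0'
python3 -m inch '-0.023 0.097 0 0 0 0;0 0 0 0 0 0'
python3 - <<'E'
from h import *
p=arm.grab_frame("scene"); spot(p,"knob",.014)
c,w=cloud(p,"knob"); print(len(w),w.max(0),w.mean(0))
s=arm.get_state()["eef_pos"];print("s",-.23*s[0]+.973*s[1])
E
```

```text
t: 8.68
eef_pos: [0.5778, -0.1311, 0.0436]
ee_rot: [-1.11, 1.57, 2.263]
force: [-0.5, 0.7, 0.6]
width: 0.0005
t: 8.93
eef_pos: [0.5772, -0.1284, 0.0436]
ee_rot: [-1.405, 1.571, 1.968]
force: [0.2, 0.5, 0.6]
width: 0.0006
t: 9.18
eef_pos: [0.5769, -0.1266, 0.0436]
ee_rot: [1.593, 1.57, -1.317]
force: [2.5, -7.1, -1.6]
width: 0.0008
t: 9.43
eef_pos: [0.5766, -0.1257, 0.0437]
ee_rot: [1.559, 1.567, -1.351]
force: [5.6, -18.4, -4.6]
width: 0.0004
55 [ 0.65878133 -0.07922285  0.08019056] [ 0.64836311 -0.08906611  0.07657626]
s -0.2549384888484495
```

The knob top dropped 6 mm and the force rose, so the pin is in the right notch with TCP s≈-0.255. The middle notch should then be at s≈-0.190. Pushing on.

```bash
python3 -m inch '-0.016 0.065 0 0 0 0;0 0 0 0 0 0'
python3 -m inch '-0.016 0.065 0 0 0 0;0 0 0 0 0 0'
python3 - <<'E'
from h import *
s=arm.get_state()["eef_pos"];print("s",-.23*s[0]+.973*s[1])
E
```

```text
t: 9.82
eef_pos: [0.5766, -0.1251, 0.0438]
ee_rot: [1.595, 1.566, -1.316]
force: [7.0, -27.6, -8.6]
width: 0.0006
t: 10.07
eef_pos: [0.5748, -0.1193, 0.0434]
ee_rot: [-0.447, 1.57, 2.925]
force: [-0.1, -0.1, -0.9]
width: 0.0003
s -0.24825673920898156
```

```bash
python3 -m inch '-0.039 0.162 0 0 0 0;-0.058 0.243 0 0 0 0;-0.058 0.243 0 0 0 0;-0.058 0.243 0 0 0 0;-0.058 0.243 0 0 0 0;-0.039 0.162 0 0 0 0;0 0 0 0 0 0'
python3 - <<'E'
from h import *
p=arm.grab_frame("scene")
c,w=cloud(p,"knob"); m=w.mean(0); print(len(w),w[:,2].max(),m,"knob s",-.23*m[0]+.973*m[1])
s=arm.get_state()["eef_pos"];print("s",-.23*s[0]+.973*s[1])
E
```

```text
t: 10.95
eef_pos: [0.5656, -0.0793, 0.0436]
ee_rot: [-1.867, 1.57, 1.507]
force: [0.7, -0.6, -1.5]
width: 0.0003Traceback (most recent call last):
  File "<stdin>", line 3, in <module>
  File "h.py", line 21, in cloud
    m=arm.masks_of(p,n)[0]
      ~~~~~~~~~~~~~~~~~^^^
IndexError: list index out of range
```

```bash
cat >> h.py <<'E'
def knob(n="scene"):
    p=arm.grab_frame(n); W=[]
    for r in range(180,300):
        for c in range(300,400):
            if p["range_z"][r,c]>0 and p["frame"][r,c].max()<70:
                w=world(p,c,r)
                x=.973*(w[0]-.630)+.23*(w[1]+.023); y=-.23*w[0]+.973*w[1]
                if abs(x)<.022 and -.33<y<-.1 and .066<w[2]<.1: W.append([x,y,w[2]])
    W=np.array(W); s=arm.get_state(); e=s["eef_pos"]
    if len(W): print(n,len(W),"knob x",W[:,0].mean().round(4),"s",W[:,1].mean().round(4),"ztop",W[:,2].max().round(4))
    else: print(n,"no knob")
    print("tcp s",round(-.23*e[0]+.973*e[1],4)); return p
E
python3 - <<'E'
from h import *
p=knob()
cv2.imwrite("pics/k.png",cv2.resize(p["frame"][160:290,250:410,::-1],None,fx=4,fy=4,interpolation=2))
E
```

```text
scene 43 knob x 0.0036 s -0.1897 ztop 0.0854
tcp s -0.2077
```

View pics/k.png

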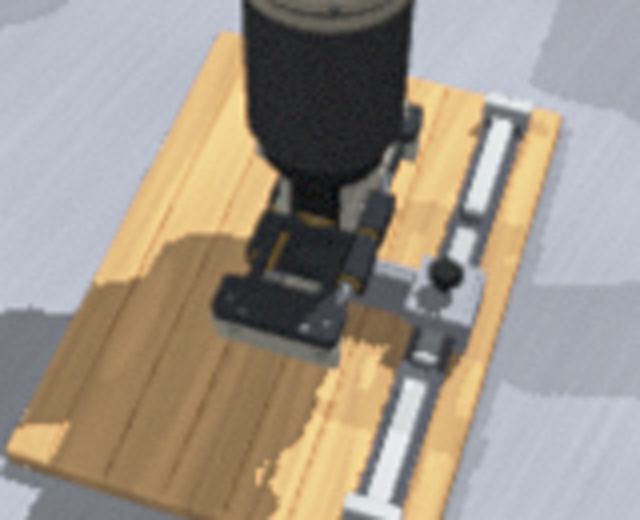

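The crop shows the stop between the right notch, now uncovered behind it at about (425,350), and the left notch at (470,215). The pin is still up, about 18 mm short of the middle.

```bash
python3 -m inch '-0.039 0.162 0 0 0 0;-0.039 0.162 0 0 0 0;0 0 0 0 0 0'
python3 -m inch '-0.016 0.065 0 0 0 0;0 0 0 0 0 0'
python3 -c "from h import *;knob()"
```

```text
t: 11.48
eef_pos: [0.5632, -0.0698, 0.0436]
ee_rot: [-1.436, 1.57, 1.937]
force: [-0.2, 0.2, -0.5]
width: 0.0007
t: 11.72
eef_pos: [0.5628, -0.0682, 0.0435]
ee_rot: [-0.819, 1.571, 2.554]
force: [0.3, -0.2, -0.5]
width: 0.0005
scene 44 knob x 0.0034 s -0.178 ztop 0.0833
tcp s -0.1959
```

```bash
python3 -m inch '-0.016 0.065 0 0 0 0;0 0 0 0 0 0'
python3 -c "from h import *;knob()"
python3 -m inch '-0.01 0.04 0 0 0 0;0 0 0 0 0 0'
python3 -c "from h import *;knob()"
```

```text
t: 12.02
eef_pos: [0.5624, -0.0663, 0.0435]
ee_rot: [-0.901, 1.571, 2.472]
force: [0.2, -0.4, 0.1]
width: 0.0004
scene 43 knob x 0.0034 s -0.176 ztop 0.082
tcp s -0.1939
t: 12.32
eef_pos: [0.5621, -0.0652, 0.0436]
ee_rot: [0.677, 1.571, -2.234]
force: [-0.1, -0.5, -0.6]
width: 0.0003
scene 41 knob x 0.0033 s -0.175 ztop 0.0809
tcp s -0.1927
```

```bash
python3 -m inch '-0.01 0.04 0 0 0 0;0 0 0 0 0 0'
python3 -c "from h import *;knob()"
python3 -m inch '-0.01 0.04 0 0 0 0;0 0 0 0 0 0'
python3 -c "from h import *;knob()"
```

```text
t: 12.62
eef_pos: [0.5618, -0.0641, 0.0436]
ee_rot: [1.453, 1.571, -1.458]
force: [0.4, -1.2, 0.1]
width: 0.0003
scene 43 knob x 0.0034 s -0.1745 ztop 0.0798
tcp s -0.1916
t: 12.92
eef_pos: [0.5617, -0.0636, 0.0436]
ee_rot: [1.52, 1.57, -1.391]
force: [2.1, -5.6, -1.3]
width: -0.0003
scene 42 knob x 0.0035 s -0.1746 ztop 0.0801
tcp s -0.191
```

Resistance came back at s=-0.191, 64.9 mm past the same reading in the right notch, with the knob down at 0.080. It's seated, so I'll back off, rise and look.

```bash
python3 -m inch '0.058 -0.243 0 0 0 0;0.116 -0.486 0 0 0 0;0.058 -0.243 0 0 0 0;0 0 1 0 0 0;0 0 1 0 0 0;0 0 1 0 0 0;0 0 1 0 0 0;-0.5 -1 0.6 0 0 0;-0.5 -1 0 0 0 0;-0.5 -1 0 0 0 0;-0.5 -1 0 0 0 0;0 0 0 0 0 0'
python3 - <<'E'
from h import *
p=knob(); q=arm.grab_frame("top")
cv2.imwrite("pics/fin.png",np.hstack([cv2.resize(p["frame"][150:310,180:420,::-1],None,fx=1.6,fy=2.5)[:400],cv2.resize(q["frame"][100:260,250:400,::-1],None,fx=2.5,fy=2.5)]))
E
```

```text
t: 14.48
eef_pos: [0.5073, -0.2139, 0.1816]
ee_rot: [-0.771, 1.571, 2.599]
force: [0.0, 0.3, 0.2]
width: 0.0006
scene 39 knob x 0.0032 s -0.1753 ztop 0.0823
tcp s -0.3242
```

View pics/fin.png

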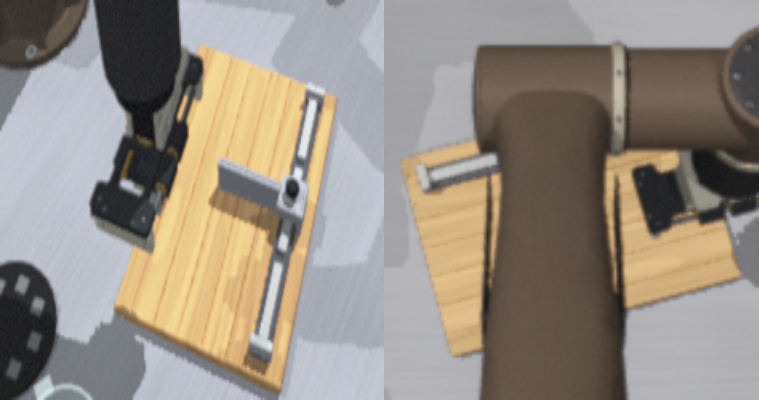

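```bash
python3 - <<'E'
from h import *
for i in range(5): p=knob()
for i in range(2):
    p=arm.grab_frame("scene"); a=arm.masks_of(p,"knob")
    if a:
        c,w=cloud(p,"knob"); m=w.mean(0); print(c,len(w),w[:,2].max(),m,"s",-.23*m[0]+.973*m[1])
# exposed lengths: block-top height
W=np.array([world(p,c,r) for r in range(200,260) for c in range(330,390) if p["range_z"][r,c]>0])
x=.973*(W[:,0]-.630)+.23*(W[:,1]+.023); y=-.23*W[:,0]+.973*W[:,1]
k=(abs(x)<.018)&(abs(y+.171)<.03)
for lo,hi in((.050,.066),(.066,.1)):
    z=k&(W[:,2]>lo)&(W[:,2]<hi); print(lo,z.sum(),np.median(W[z,2]),np.sort(W[z,2])[-8:].round(4),y[z].min(),y[z].max())
E
```

```text
scene 40 knob x 0.0035 s -0.1756 ztop 0.0825
tcp s -0.3233
scene 40 knob x 0.0031 s -0.1749 ztop 0.0801
tcp s -0.3231
scene 40 knob x 0.0032 s -0.1751 ztop 0.0807
tcp s -0.3229
scene 40 knob x 0.0032 s -0.175 ztop 0.0806
tcp s -0.3228
scene 40 knob x 0.0031 s -0.1748 ztop 0.0795
tcp s -0.3228
0.37 47 0.08106144297748996 [ 0.63339097 -0.02871571  0.07688742] s -0.17362030380014964
0.36 626 0.1716216177168981 [0.55121741 0.43921493 0.08488815] s 0.3005761243022965
0.05 160 0.059820587965979 [0.0623 0.0624 0.0625 0.0626 0.0628 0.063  0.0632 0.0645] -0.19437204310497644 -0.14648290500912936
0.066 60 0.07676834794196952 [0.0786 0.0787 0.0789 0.0791 0.0795 0.0796 0.0797 0.0808] -0.1820767478615301 -0.16101199596648114
```

```bash
python3 -c "
from station import arm
print(arm.get_state()['t'],arm.get_state()['force']); print(arm.job_done())"
```

```text
15.125 [0.26265214 0.60543157 1.18092519]
the job is handed in; nothing more can be done
None
```

The food stop is in the middle notch, and I handed the job in at about 15 s with the robot clear of everything. I pushed the plate's right-hand face with the backs of the shut fingers, from near the rail's right end, through the right notch and on to the middle one. I never pinched the stop or touched the knob.

**What the last checks showed**
- **Position:** the pin's resistance came back 64.9 mm past the same reading in the right notch, against the 65 mm notch spacing.
- **Pin dropped:** the knob's top measured about 0.080–0.082 m with the arm away, the same as in the right notch. It was about 0.085–0.086 m while riding on the strip.
- **Robot clear:** the force reading was near zero at the end (under about 1.4 N).

**What didn't match or wasn't checked**
- **Leaving the right notch:** it took more than the 7 N stated. I read up to about 29 N at the wrist, well below the limits.
- **Knob height noise:** single depth readings of the knob scattered by about 2 mm.
- **Knob detection:** the network's last two knob detections had low confidence, and one was false because it took in the pepper mill.
- **Top camera:** the arm blocked its final view of the stop, so the last look came from the scene camera.
- **Jug, mill and trivet:** I did not re-measure them, but the path kept clear of all three.

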